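# Put a slide rack under the incubation hood

### The job

Take the white hood off the steel tray and stand it upright, about in the middle of the paper pad. Then carry the slide rack by its top bar and stand it centrally in the tray, lined up with the tray, and put the hood back over it so that it stands fully down inside the tray's rim. Keep hood and rack upright, set them down gently without dropping them, and leave the bottle, beaker and culture dish where they are.

Things in the scene. Friction and masses are not known exactly. Their poses are not given: they have to be found in the camera images.
- tray: Low stainless tray, loose, 0.8 kg, base 162 x 128 mm (long side along its x). Origin: centre of its underside; z up. Its floor is 6 mm above the bench. A rim encloses a floor of 138 x 104 mm; it is upright to 16 mm above the bench, then flares outward to an opening of 153 x 119 mm, 26 mm above the bench. At the start the hood stands in it.
- hood: White plastic box-shaped hood, open below, about 0.3 kg, outside 130 x 96 mm (long side along x), 76 mm high, walls and roof 4 mm thick. Origin: centre of its lower edge; z up. Stands on the tray's floor inside the rim, 4 mm play all round, either way round. On its roof a raised aluminium handle bar, 80 mm along x, 16 mm wide, 90 to 108 mm above the origin.
- hood_grip (a point): Centre of the hood's handle bar, 99 mm above the hood's origin.
- rack: Stainless slide rack holding seven upright glass microscope slides, about 0.25 kg, base 88 x 56 mm (long side along its x), slides up to 30 mm and end plates up to 38 mm high. Origin: centre of its underside; z up. A bail carries a straight bar along x over the whole length, 10 mm wide in y, 8 mm high, its top 62 mm above the origin.
- rack_grip (a point): Centre of the rack's bail bar, 58 mm above the rack's origin; it is 28 mm above the slides' top edges.
- pad: White paper blotting pad fixed on the black bench, 200 x 160 mm (long side along its x), 3 mm thick. Origin: centre of its underside.
- bottle: Bystander: closed amber glass bottle, 70 mm diameter, 150 mm tall. Origin: centre of its underside.
- beaker: Bystander: open glass beaker, 72 mm diameter, 95 mm tall. Origin: centre of its underside.
- dish: Bystander: closed culture dish, 90 mm diameter, 16 mm tall. Origin: centre of its underside.

How it is judged:
On the way, in this order (a step that is already met when the one before it is completed fails the run):
1. the hood stands upright on the pad, its centre within 50 mm of the pad's centre along each side, released (x of hood in the frame of pad between -0.05 and 0.05 m and y of hood in the frame of pad between -0.05 and 0.05 m and z of hood in the frame of pad between 0 and 0.006 m and angle between hood's own z axis and vertical below 0.06 rad and contact force between the fingers and hood below 0.1 N), for 0.2 s.
2. the rack stands on the tray's floor, its centre within 25 mm (long way) and 22 mm (short way) of the tray's centre, its long side within 0.3 rad of the tray's, released (x of rack in the frame of tray between -0.025 and 0.025 m and y of rack in the frame of tray between -0.022 and 0.022 m and z of rack in the frame of tray between 0.003 and 0.009 m and angle between rack's own z axis and vertical below 0.06 rad and angle between the x axis of rack and the x axis of tray, either way round below 0.3 rad and contact force between the fingers and rack below 0.1 N and horizontal distance between hood and tray above 0.1 m), for 0.2 s.
At the end, for the whole second after the job is handed in: Hood upright on the tray floor inside the rim (height within 3 mm, centre within 9 mm, lined up within 0.1 rad); rack upright on the tray floor under it (centre within 25 mm along, 22 mm across; lined up within 0.3 rad); tray flat on the bench; all at rest (z of hood in the frame of tray between 0.003 and 0.009 m and horizontal distance between hood and tray below 0.009 m and angle between each of hood, rack's own z axis and vertical below 0.06 rad and angle between the x axis of hood and the x axis of tray, either way round below 0.1 rad and x of rack in the frame of tray between -0.025 and 0.025 m and y of rack in the frame of tray between -0.022 and 0.022 m and z of rack in the frame of tray between 0.003 and 0.009 m and angle between the x axis of rack and the x axis of tray, either way round below 0.3 rad and angle between tray's own z axis and vertical below 0.05 rad and height (world z) of tray below 0.004 m and linear speed of each of hood, rack, tray below 0.02 m/s); the robot touches nothing.
It fails at once if the bottle, beaker or dish is moved more than 30 mm or knocked over (distance of any of bottle, beaker, dish from where it was at the start of the episode above 0.03 m or angle between any of bottle, beaker, dish's own z axis and vertical above 0.6 rad).
It fails at once if the hood or the rack is tipped more than 0.6 rad (angle between any of hood, rack's own z axis and vertical above 0.6 rad).
It fails at once if the hood is dropped (moves free of the fingers faster than 0.7 m/s) (linear speed of hood above 0.7 m/s and contact force between the fingers and hood below 0.1 N).
It fails at once if the rack is dropped (moves free of the fingers faster than 0.7 m/s) (linear speed of rack above 0.7 m/s and contact force between the fingers and rack below 0.1 N).
It also fails if it takes over 72 s, if anything falls off the work surface, if the arm or the gripper's body presses on something with over 40 N, if the wrist force passes 120 N, or if a joint passes its speed limit or range.

### The arm

A 6-joint arm with a two-finger parallel gripper is mounted at the origin on the work surface. World frame = base frame: x ahead of the robot, y to its left, z up, the work surface at z = 0. Lengths are in m, angles in rad, forces in N, time in s.
With the tool pointing down it reaches from about 0.325 to 0.925 m from the base axis. Payload 3.1 kg.
Tool frame: the origin (TCP) lies at the very end of the fingers, on their centre line; the grasp point (between the pads) lies 19 mm behind it; z points along the fingers, y is the line along which they close (so a half turn about z gives the same grasp; the last joint's range is limited). The gripper opens to 85 mm and grips with 20 to 120 N. Pads are 22 mm wide; open, the fingers measure 114 mm over their backs; the gripper's body (76 mm by 85 mm) begins 54 mm behind the grasp point. The pads swing forward as they close: fully open they stand 13 mm farther back than shut.
Start: joints at [-0.112, 0.217, 1.613, -0, 1.311, -0.112], TCP at [0.625, 0, 0.231] pointing down, gripper open.
Joint ranges: [-2.75, 2.75], [-0.78, 2.1], [0.31, 2.55], [-1.13, 4.27], [0.13, 2.63], [-2.58, 2.58]. Speed limits (rad/s): [2.79, 2.79, 3.14, 3.14, 3.14, 3.14].

### API

Orientations are given as a unit quaternion [x, y, z, w].
In Python, from plant import * gives the robot as it stands. Calls block until the motion is done:
- goto(position, orientation): joint-space move of the TCP to a pose.
- move_straight(position, orientation=None, max_speed=0.15, contact_N=None): straight line of the TCP; orientation=None keeps the orientation; max_speed is the mean speed in m/s. With contact_N (N) it stops when the force on the tool has changed by that much, and returns True; else False.
- set_joints(angles): joint-space move.
- move_gripper(opening, effort=None): finger opening in m; effort is the grip in N (None keeps the last); returns when the fingers have stopped.
- wait(seconds).
- solve_ik(position, orientation): joint angles nearest the present ones, or None.
- read_state(): the state.
- snapshot(name): name is "scene" or "side" or "wrist"; returns a dict with "img" (480x640x3 uint8, red, green, blue), "fx", "fy", "cx", "cy" (pixels), "world_from_camera" (4x4, takes a point from camera to world coordinates). Camera axes: x right, y down, z forward; pixel columns grow to the right and rows downward; lengths in m; the calibration is good to about 2 mm. The wrist camera is an equidistant fisheye: a pixel r from the principal point sees the ray r / f radians off the axis. A picture is of the moment at which its call begins. There is no depth.
A pose or a line that the arm cannot do raises PlanningError and nothing moves.
- hand_in(): hands the job in; it is judged then, once.
The state is a dict: "time": time; "joint_pos": joint angles; "dq": joint speeds; "tau": joint torques, N m; "position": TCP position; "eef_rot": TCP orientation; "wrist_force": force on the tool from outside, world axes, zero at the start; "ft_torque": the same for the moment, N m; "width": finger opening in m; "gripper_force": force on a finger pad.
Only numpy, scipy, OpenCV 4.12 (cv2) and the standard library are available. Lean on these libraries where they do the work, as an engineer would, in place of code of your own. Each camera call takes 0.05 s, during which the arm holds its last target. There are 200 camera calls.

## Working session

There is one attempt and no reset: what is moved stays moved. The work goes in short steps, each a Python script; the robot and the scene stay as the last script left them, time stands still between calls to the robot, and variables do not carry over. Pictures are saved under pics/ and viewed, at most 10 in all, crops included, and the job is handed in when it is done.

```bash
mkdir -p pics
python3 - <<'E'
from plant import *
import cv2, numpy as np
np.set_printoptions(precision=4,suppress=True)
for n in ["scene","side","wrist"]:
    s=snapshot(n); cv2.imwrite(f"pics/{n}0.png",s["img"][:,:,::-1]); print(n,s["fx"],s["fy"],s["cx"],s["cy"]);print(np.array(s["world_from_camera"]))
st=read_state(); print(st["eef_rot"],st["time"],st["wrist_force"])
E
```

```text
scene 567.1313742637701 567.1313742637701 323.73905995113387 236.06583609635453
[[-0.2434  0.6138 -0.751   1.4287]
 [ 0.9699  0.1601 -0.1835  0.2119]
 [ 0.0076 -0.773  -0.6343  0.778 ]
 [ 0.      0.      0.      1.    ]]
side 556.6037172720311 556.6037172720311 327.3187459414002 231.70186710754493
[[ 0.7818 -0.3689  0.5027  0.0295]
 [-0.6233 -0.4422  0.645  -0.7662]
 [-0.0156 -0.8176 -0.5756  0.7693]
 [ 0.      0.      0.      1.    ]]
wrist 371.64829954431775 371.64829954431775 319.11410415523363 240.71826700024852
[[ 1.      0.0002 -0.0017  0.6239]
 [-0.0003 -0.9654 -0.2609  0.0648]
 [-0.0017  0.2609 -0.9654  0.3729]
 [ 0.      0.      0.      1.    ]]
[ 0.7071  0.7071 -0.0006 -0.0008] 0.15 [ 0.3348 -0.2138  0.0033]
```

View pics/scene0.png

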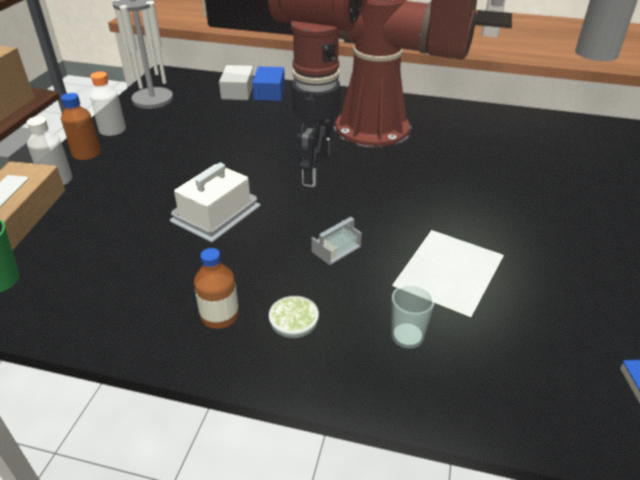

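View pics/side0.png

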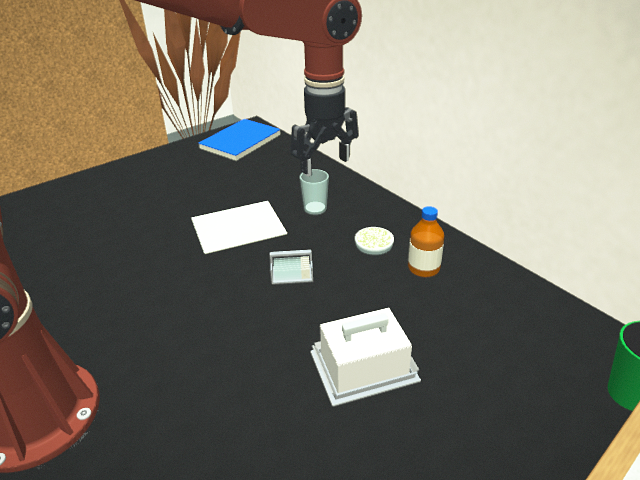

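View pics/wrist0.png

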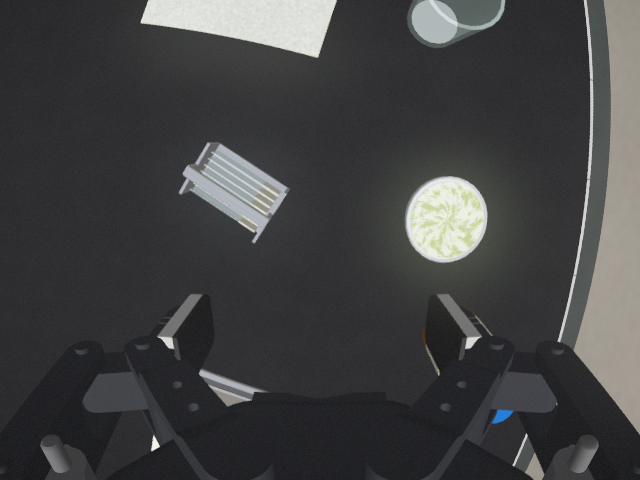

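The scene view shows the hood on the tray (handle ends ≈(197,186)–(224,169)), the rack bar (316,239)–(353,222), the pad (around 450,270), and the bottle, dish and beaker in front. The side view shows the handle at (344,333)–(387,323) and the rack bar at (271,253)–(312,252). The wrist view shows the rack bar at about (187,170)–(268,225).

```bash
cat > h.py <<'E'
from plant import *
import cv2, numpy as np
from scipy.spatial.transform import Rotation as R
np.set_printoptions(precision=4,suppress=True)
def rays(s,px,fish=False):
    px=np.atleast_2d(px).astype(float); M=np.array(s["world_from_camera"])
    d=(px-[s["cx"],s["cy"]])/[s["fx"],s["fy"]]
    if fish:
        r=np.linalg.norm(d,axis=1)[:,None]; v=np.c_[d/np.maximum(r,1e-9)*np.sin(r),np.cos(r)]
    else: v=np.c_[d,np.ones(len(d))]
    return M[:3,3],v@M[:3,:3].T
def plane(s,px,z,fish=False):
    o,v=rays(s,px,fish); return o+v*((z-o[2])/v[:,2])[:,None]
def down(a):  # tool down, fingers close along heading a
    c,s=np.cos(a),np.sin(a)
    return R.from_matrix(np.c_[[s,-c,0],[c,s,0],[0,0,-1]]).as_quat()
def rect(mask,off=0):
    c=max(cv2.findContours(mask.astype(np.uint8),cv2.RETR_EXTERNAL,cv2.CHAIN_APPROX_NONE)[0],key=cv2.contourArea)
    return c[:,0,:]
def fit(P):  # min-area rectangle of xy points (m): centre, long, short, heading of long side
    (cx,cy),_,_=b=cv2.minAreaRect((P[:,:2]*1000).astype(np.float32)); q=cv2.boxPoints(b)
    e=[q[1]-q[0],q[2]-q[1]]; e.sort(key=np.linalg.norm); l=e[1]
    return np.array([cx,cy])/1000,np.linalg.norm(l),np.linalg.norm(e[0]),np.arctan(l[1]/l[0])
E
python3 - <<'E'
from h import *
S={n:snapshot(n) for n in("scene","side")}
for n,z,p in[("scene",.105,[(197,186),(224,169)]),("side",.105,[(344,333),(387,323)])]: print("handle",n,plane(S[n],p,z))
for n,z,p in[("scene",.062,[(316,239),(353,222)]),("side",.062,[(271,253),(312,252)])]: print("rack",n,plane(S[n],p,z))
for n,(r0,r1,c0,c1) in[("scene",(225,320,390,510)),("side",(195,255,185,292))]:
    m=np.zeros((480,640),bool); m[r0:r1,c0:c1]=(S[n]["img"].min(2)>170)[r0:r1,c0:c1]
    print("pad",n,fit(plane(S[n],rect(m),.003)))
print("bottle",plane(S["scene"],[(210,257)],.15),"dish",plane(S["scene"],[(294,316)],.01),"beaker",plane(S["scene"],[(408,338)],0))
E
```

```text
handle scene [[ 0.5388 -0.2793  0.105 ]
 [ 0.4632 -0.2493  0.105 ]]
handle side [[ 0.4502 -0.266   0.105 ]
 [ 0.5207 -0.294   0.105 ]]
rack scene [[ 0.5937 -0.0078  0.062 ]
 [ 0.5217  0.0519  0.062 ]]
rack side [[ 0.508   0.0414  0.062 ]
 [ 0.5763 -0.011   0.062 ]]
pad scene (array([0.5511, 0.2579]), np.float32(203.49352), np.float32(160.2534), np.float32(-0.2882746))
pad side (array([0.5483, 0.2553]), np.float32(200.65071), np.float32(163.62643), np.float32(-0.28721914))
bottle [[ 0.7864 -0.1398  0.15  ]] dish [[ 0.7557 -0.0068  0.01  ]] beaker [[0.7467 0.2012 0.    ]]
```

Run:
```python
from h import *
for k,(x,y,a,z) in {"rack":(.55,.018,-.66,.24),"hood":(.493,-.272,-.377,.28)}.items():
    for da in(np.pi/2,-np.pi/2): print(k,da,solve_ik([x,y,z],down(a+da)))
    da=np.pi/2 
    goto([x,y,z],down(a+da)); s=snapshot("wrist"); cv2.imwrite(f"pics/w_{k}.png",s["img"][:,:,::-1]); np.savez(f"w_{k}.npz",**s)
    print(read_state()["joint_pos"],read_state()["time"])
ims=[cv2.imread(f"pics/w_{k}.png")[100:400] for k in("rack","hood")]
cv2.imwrite("pics/both.png",cv2.resize(np.vstack(ims),None,fx=1,fy=1))
```

```text
Traceback (most recent call last):
  File "h.py", line 16, in down
    return R.from_matrix(np.c_[[s,-c,0],[c,s,0],[0,0,-1]]).as_quat()
           ~~~~~~~~~~~~~^^^^^^^^^^^^^^^^^^^^^^^^^^^^^^^^^^
  File "scipy/spatial/transform/_rotation.pyx", line 1143, in scipy.spatial.transform._rotation.Rotation.from_matrix
ValueError: Non-positive determinant (left-handed or null coordinate frame) in rotation matrix 0: [[ 0.79    0.6131  0.    ]
 [-0.6131  0.79    0.    ]
 [ 0.      0.     -1.    ]].
```

```bash
sed -i 's/\[s,-c,0\]/[-s,c,0]/' h.py
python3 - <<'E'
from h import *
for k,(x,y,a,z) in {"rack":(.55,.018,-.66,.24),"hood":(.493,-.272,-.377,.28)}.items():
    for da in(np.pi/2,-np.pi/2): print(k,da,solve_ik([x,y,z],down(a+da)))
    da=np.pi/2 
    goto([x,y,z],down(a+da)); s=snapshot("wrist"); cv2.imwrite(f"pics/w_{k}.png",s["img"][:,:,::-1]); np.savez(f"w_{k}.npz",**s)
    print(read_state()["joint_pos"],read_state()["time"])
ims=[cv2.imread(f"pics/w_{k}.png")[100:400] for k in("rack","hood")]
cv2.imwrite("pics/both.png",cv2.resize(np.vstack(ims),None,fx=1,fy=1))
E
```

```text
rack 1.5707963267948966 [-0.0948  0.0508  1.7821 -0.      1.3087 -1.0056]
rack -1.5707963267948966 [-0.0948  0.0508  1.7821 -0.      1.3087  2.136 ]
[-0.0949  0.0512  1.7814 -0.0001  1.3084 -1.0047] 1.1583
hood 1.5707963267948966 [-0.6288  0.0486  1.7089 -0.      1.3841 -1.8226]
hood -1.5707963267948966 [-0.6288  0.0486  1.7089 -0.      1.3841  1.319 ]
[-0.6272  0.0489  1.7093  0.0006  1.3841 -1.8221] 2.35
```

View pics/both.png

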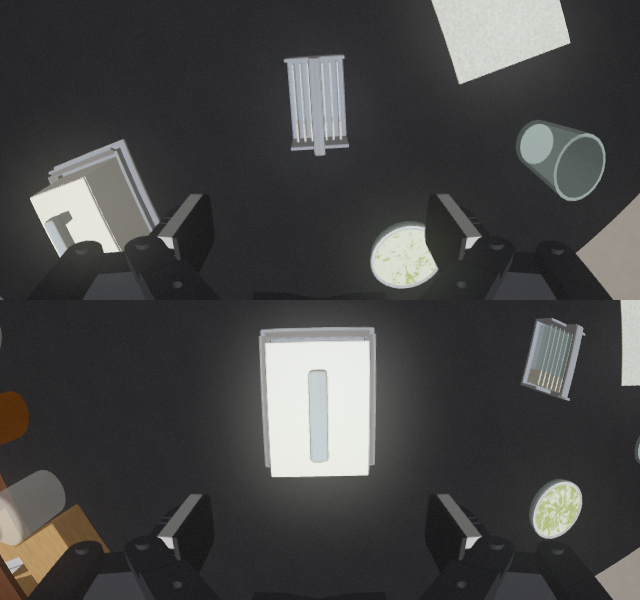

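Top half (rack view, rows +100): the bar runs (314,157)→(320,254). Bottom half (hood view, rows −200): the roof corners are ≈(267,142),(368,141),(369,275),(272,277), and the handle covers (309..328, 170..262).

Run:
```python
from h import *
s=np.load("w_hood.npz"); im=s["img"].astype(int)
m=np.zeros((480,640),np.uint8); m[135:300,255:385]=(im.min(2)>200)[135:300,255:385]
print("roof",fit(plane(s,rect(m),.082,1)))
i=im[150:280,295:340]; hm=np.zeros_like(m); hm[150:280,295:340]=(i[:,:,2]-i[:,:,0]>4)
hm=cv2.morphologyEx(hm,cv2.MORPH_OPEN,np.ones((3,3))); print("handle",fit(plane(s,rect(hm),.114,1)),im[215,318],im[215,290])
s=np.load("w_rack.npz"); im=s["img"]
P=plane(s,[(314,157),(320,254)],.062,1); print("rackbar",P,P.mean(0),np.linalg.norm(P[1]-P[0]),np.arctan((P[1]-P[0])[1]/(P[1]-P[0])[0]))
print("rack row", im[200,300:335].mean(1).round())
cv2.imwrite("pics/z.png",cv2.resize(np.hstack([s["img"][145:265,270:370,::-1],np.dstack([m*255]*3)[145:265,255:385],np.dstack([hm*255]*3)[145:265,255:385]]),None,fx=2.2,fy=2.2))
```

```text
roof (array([ 0.4894, -0.2722]), np.float32(129.00688), np.float32(94.92853), np.float32(-0.35952586))
handle (array([ 0.4895, -0.2723]), np.float32(75.74496), np.float32(12.026217), np.float32(-0.35110763)) [200 208 211] [235 237 232]
rackbar [[ 0.5048  0.0461  0.062 ]
 [ 0.5765 -0.0031  0.062 ]] [0.5407 0.0215 0.062 ] 0.08693547801628626 -0.6018090478079815
rack row [170. 189. 194. 167. 162. 173. 174. 172. 181. 197. 163. 161. 164. 169.
 169. 167. 166. 168. 169. 171. 168. 161. 145. 184. 208. 172. 169. 171.
 171. 171. 175. 189. 192. 172. 169.]
```

View pics/z.png

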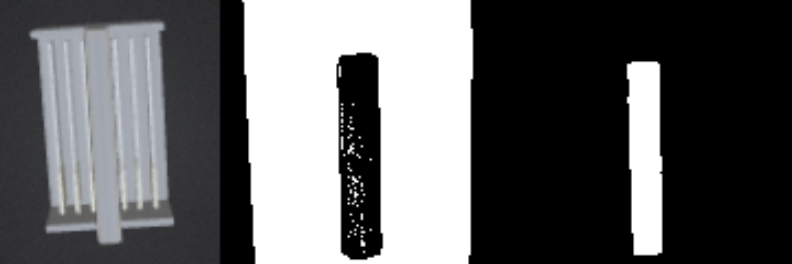

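The mask crop confirms that the roof, the handle and the rack bar ends (314,157) and (320,254) are segmented cleanly. Next is the hood.

Run:
```python
from h import *
q=down(-.356+np.pi/2); H=[.4895,-.2722]
goto(H+[.16],q); 
print(move_straight(H+[.088],contact_N=6,max_speed=.08),read_state()["position"])
move_gripper(0,40); st=read_state(); print("grip",st["width"],st["gripper_force"],st["wrist_force"])
move_straight(H+[.25],max_speed=.12); st=read_state(); print(st["width"],st["wrist_force"])
P=[.5497,.2567]
goto(P+[.25],q); move_straight(P+[.11],max_speed=.12)
print(move_straight(P+[.079],contact_N=4,max_speed=.03)); st=read_state(); print(st["position"],st["wrist_force"],st["width"])
s=snapshot("side"); cv2.imwrite("pics/side1.png",s["img"][:,:,::-1]); print(st["time"])
```

```text
False [ 0.49   -0.2726  0.0886]
grip 0.015357876179364493 43.139859437942505 [1.0831 2.4435 0.7911]
0.01511138337871584 [ 0.0046 -0.8745 -3.8962]
True
[0.5493 0.2569 0.0848] [-0.7257  1.2394  5.1106] 0.014840699511596922
10.1083
```

View pics/side1.png

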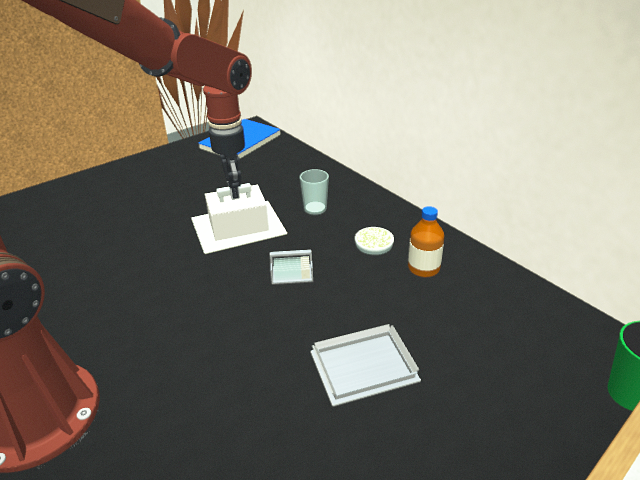

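The side view shows the hood resting on the pad at (237,212) and the tray empty and unmoved at (365,365). I'll release, measure the tray, then grip the rack.

Run:
```python
from h import *
p=list(read_state()["position"]); move_gripper(.06); move_straight([p[0],p[1],.22],max_speed=.12); wait(.3)
s=snapshot("wrist"); np.savez("w_hoodpad.npz",**s)
goto([.4895,-.2722,.26],down(-.356+np.pi/2)); s=snapshot("wrist"); np.savez("w_tray.npz",**s)
cv2.imwrite("pics/tray.png",np.vstack([s["img"][100:330,:,::-1],np.load("w_hoodpad.npz")["img"][100:400,:,::-1]])); print(read_state()["time"])
```

```text
14.2833
```

View pics/tray.png

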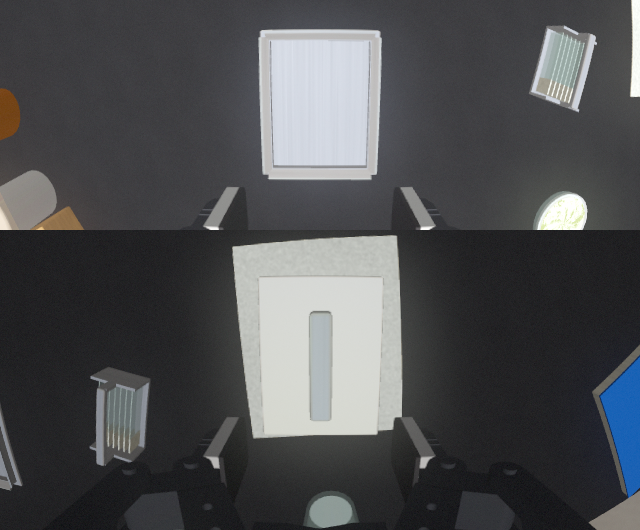

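The tray (floor cols 271–368, rows ≈138–266) is empty. The hood stands near the centre of the pad, handle cols 309–332, crop rows 311–420.

Run:
```python
from h import *
s=np.load("w_tray.npz"); im=s["img"].astype(int)
b=np.zeros((480,640),np.uint8); b[120:290,250:392]=(im.min(2)>110)[120:290,250:392]
for z in(0.003,.026): print("outer",z,fit(plane(s,rect(b),z,1)))
f=np.zeros_like(b); f[120:290,250:392]=(im[:,:,2]-im[:,:,0]>8)[120:290,250:392]
f=cv2.morphologyEx(f,cv2.MORPH_OPEN,np.ones((5,5))); c=rect(f); print("floor",cv2.boundingRect(c),fit(plane(s,c,.006,1)))
for rc in((200,range(255,280,2)),(200,range(362,386,2))): print([im[rc[0],k].tolist() for k in rc[1]])
s=np.load("w_hoodpad.npz"); im=s["img"].astype(int)
h=np.zeros_like(b); h[170:300,300:342]=((im[:,:,2]-im[:,:,0])>4)[170:300,300:342]
h=cv2.morphologyEx(h,cv2.MORPH_OPEN,np.ones((3,3))); print("hood handle",fit(plane(s,rect(h),.111,1)))
q=plane(s,[(259,277+130-230+0),(383,277+130-230),(378,434-130),(264,435-130)],.079,1); print(fit(q))
```

```text
outer 0.003 (array([ 0.4927, -0.2733]), np.float32(169.31543), np.float32(132.6976), np.float32(-0.3564971))
outer 0.026 (array([ 0.4889, -0.2719]), np.float32(159.57336), np.float32(125.06245), np.float32(-0.35649684))
floor (271, 140, 100, 126) (array([ 0.4897, -0.2716]), np.float32(139.05014), np.float32(105.949745), np.float32(-0.35650644))
[[81, 82, 89], [81, 84, 89], [108, 110, 114], [210, 214, 215], [195, 193, 193], [193, 192, 191], [193, 193, 192], [195, 195, 195], [135, 137, 140], [209, 214, 223], [211, 217, 226], [213, 217, 227], [213, 219, 228]]
[[209, 214, 223], [209, 214, 224], [206, 211, 221], [148, 149, 156], [199, 200, 203], [192, 190, 190], [192, 190, 190], [193, 192, 190], [212, 217, 219], [98, 102, 108], [84, 85, 92], [83, 85, 91]]
hood handle (array([0.5487, 0.2561]), np.float32(75.60065), np.float32(11.651965), np.float32(-0.36145064))
(array([0.5606, 0.2522]), np.float32(106.76156), np.float32(96.03939), np.float32(-0.35565454))
```

Run:
```python
from h import *
K=[.5407,.0215]; T=[.4895,-.2718]
goto(K+[.13],down(-.602+np.pi/2)); move_gripper(.05)
print(move_straight(K+[.041],contact_N=6,max_speed=.06))
move_gripper(0,30); st=read_state(); print("grip",st["width"],st["gripper_force"],st["position"])
move_straight(K+[.16],max_speed=.12); st=read_state(); print(st["width"],st["wrist_force"])
goto(T+[.16],down(-.3565+np.pi/2)); move_straight(T+[.068],max_speed=.1)
print(move_straight(T+[.040],contact_N=3,max_speed=.025)); st=read_state(); print(st["position"],st["wrist_force"],st["width"])
s=snapshot("side"); np.savez("s2.npz",**s); cv2.imwrite("pics/side2.png",cv2.resize(s["img"][240:440,200:460,::-1],None,fx=2.5,fy=2.5)); print(st["time"])
```

```text
False
grip 0.009367959116428426 31.319748759269714 [0.541  0.0216 0.0412]
0.009305113825479182 [-0.2538 -1.379  -2.7558]
True
[ 0.4893 -0.2713  0.0471] [0.3154 1.3448 4.8761] 0.009303561345696612
22.0083
```

View pics/side2.png

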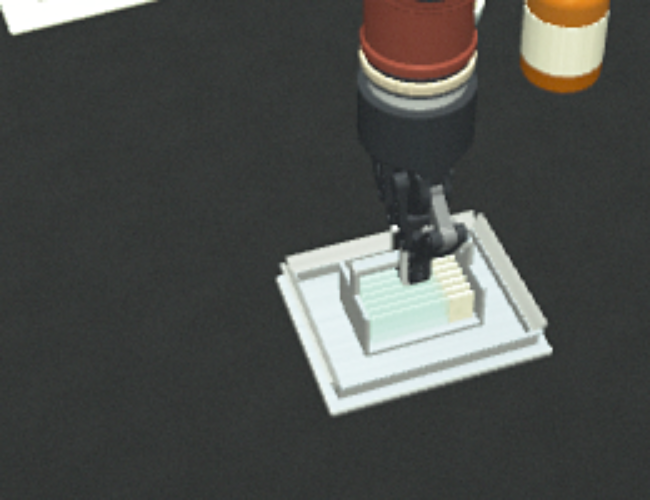

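The crop shows the rack standing level and centred in the tray (crop px ≈(415,300)). I'll release it, check it from the wrist, and fetch the hood.

Run:
```python
from h import *
T=[.4895,-.2718]; p=list(read_state()["position"])
move_gripper(.05); wait(.1); move_straight([p[0],p[1],.26],max_speed=.12); wait(.3)
s=snapshot("wrist"); np.savez("w_tray2.npz",**s); cv2.imwrite("pics/tray2.png",s["img"][110:400,200:440,::-1])
im=s["img"].astype(int)
b=np.zeros((480,640),np.uint8); b[120:290,250:392]=(im.min(2)>110)[120:290,250:392]
print("tray",fit(plane(s,rect(b),.026,1)))
H=[.5487,.2561]; q=down(-.3585+np.pi/2)
goto(H+[.16],q); print(move_straight(H+[.085],contact_N=6,max_speed=.08))
move_gripper(0,40); st=read_state(); print("grip",st["width"],st["gripper_force"])
move_straight(H+[.25],max_speed=.12); st=read_state(); print(st["width"],st["wrist_force"],st["time"])
```

```text
tray (array([ 0.4891, -0.2721]), np.float32(159.73409), np.float32(125.40568), np.float32(-0.35747722))
False
grip 0.015068592442439317 44.24191117286682
0.015582154437153812 [-0.0617  0.1733 -4.0591] 29.875
```

View pics/tray2.png

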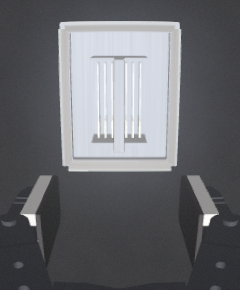

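The rack stands centred and aligned in the tray (bar at crop col 119). The hood is in hand, so I'll lower it over the rack.

Run:
```python
from h import *
T=[.4894,-.2719]; q=down(-.357+np.pi/2)
goto(T+[.25],q); move_straight(T+[.118],max_speed=.1)
print(move_straight(T+[.082],contact_N=5,max_speed=.025)); st=read_state(); print(st["position"],st["wrist_force"],st["ft_torque"],st["width"],st["time"])
s=snapshot("side"); cv2.imwrite("pics/side3.png",cv2.resize(s["img"][240:440,200:460,::-1],None,fx=2.5,fy=2.5))
```

```text
True
[ 0.4892 -0.2714  0.0885] [0.3948 1.9295 5.6189] [-0.0617  0.0395 -0.0343] 0.015302796752083245 34.3417
```

View pics/side3.png

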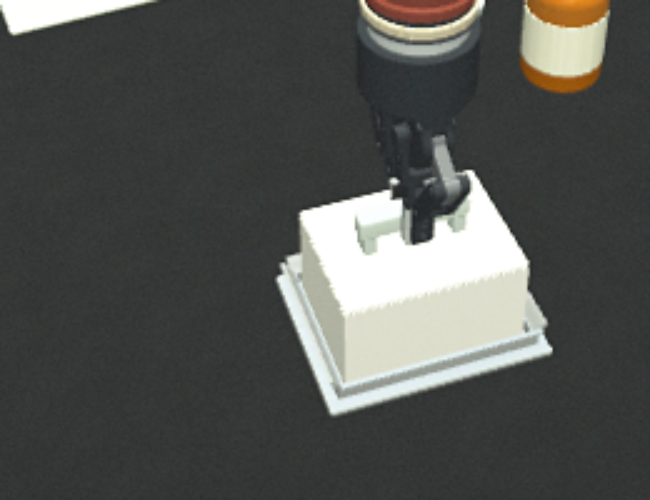

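The side view shows the hood level inside the rim, and the TCP height of 0.0885 m matches full seating. I'll release, check numerically, and hand in.

Run:
```python
from h import *
p=list(read_state()["position"]); move_gripper(.06); wait(.1); move_straight([p[0],p[1],.28],max_speed=.12); wait(.3)
s=snapshot("wrist"); im=s["img"].astype(int)
m=np.zeros((480,640),np.uint8); m[135:300,255:385]=(im.min(2)>200)[135:300,255:385]
r=fit(plane(s,rect(m),.082,1)); print("roof",r,read_state()["time"])
if np.hypot(*(r[0]-[.4894,-.2719]))<.006 and abs(r[3]+.357)<.06: print(hand_in())
```

```text
roof (array([ 0.4886, -0.2726]), np.float32(127.46161), np.float32(94.631744), np.float32(-0.35793412)) 37.1083
the job is handed in; nothing more can be done
None
```

The job is handed in at about 37 s: the rack stands centred in the tray and the hood is back over it, fully down inside the rim and about 1 mm off centre by the last wrist image; the judge's verdict was not shown.

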